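# Load the reference filter and cover the spectrometer

### The arm

A 6-joint arm with a two-finger parallel gripper is mounted at the origin on the work surface. World frame = base frame: x ahead of the robot, y to its left, z up, the work surface at z = 0. Lengths are in m, angles in rad, forces in N, time in s.
With the tool pointing down it reaches from about 0.35 to 0.85 m from the base axis. Payload 8.1 kg.
Tool frame: the origin (TCP) lies midway between the tips of the shut fingers; the grasp point (between the pads) lies 19 mm behind it; z points along the fingers, y is the line along which they close (so a half turn about z gives the same grasp; the last joint's range is limited). The gripper opens to 93 mm and grips with 3 to 60 N. Pads are 15 mm wide; open, the fingers measure 128 mm over their backs; the gripper's body (75 mm by 188 mm) begins 65 mm behind the grasp point.
Start: joints at [-1.193, 0.13, 1.488, -0, 1.523, -0.085], TCP at [0.268, -0.537, 0.219] pointing down, gripper open.
Joint ranges: [-2.96, 2.96], [-0.89, 2.26], [0.02, 2.5], [-1.34, 4.48], [0, 2.73], [-2.66, 2.66]. Speed limits (rad/s): [2.39, 2.39, 2.79, 3.14, 3.14, 3.14].

### API

Orientations are given as a rotation vector (axis times angle).
In Python, from workcell import get_state, viewer, order gives the robot as it stands.
- The arm moves only by the tool play_rows, never from a script. Its argument "rows" is a list of rows, each a list of 7 numbers: the closure, from -1 (fully open) to 1 (shut), then the shift along the tool's x, y, z in mm, then the turn, a rotation vector about the tool's x, y, z in degrees. In form: [[hand, dx, dy, dz, wx, wy, wz], ...]. A call has 1 to 5 rows; each row shifts and turns the commanded pose from where the row before left it, along the tool's axes as they then stand; what a row does not reach is not made up. A row lasts 1/12 s, in which the tool goes at most 41.7 mm and 7.16 degrees, less where a joint would pass 70% of its speed; a pose out of reach is approached as far as the arm can. A call with a gripper value outside its range is refused whole. The fingers move at their own pace and stop on an object; "newtons" is the grip in N (left out, the last holds). Time passes only in rows, so rows that do not move let the fingers close. It gives the time, the measured TCP pose, the force, the opening and the grip force at its end, in the units of the state.
- get_state(): the state, without advancing time (a new reading comes with each control period).
- viewer.snapshot(name): name is "scene" or "side" or "wrist"; returns a dict with "frame" (420x560x3 uint8, blue, green, red), "range_z" (420x560 float32, m along the optical axis (not along the pixel's ray), 0 where there is no reading), "vfov" (degrees; the focal length in pixels is half the picture's height over the tangent of half this angle, whatever the lens; pixels are square), "cx", "cy" (the principal point, pixels), "rvec" (rotation vector, rad) and "tvec" (3), from world to camera coordinates, as OpenCV has them; the wrist camera has in their place "hand_eye" (4x4, takes a point from camera to tool coordinates, whose origin is the TCP and whose axes are the flange's). Camera axes: x right, y down, z forward; pixel columns grow to the right and rows downward; lengths in m; the calibration is good to about 2 mm. The wrist camera is an equidistant fisheye: a pixel r from the principal point sees the ray r / f radians off the axis. A picture is of the moment at which its call begins: read the wrist's pose just before it.
- order.close_job(): hands the job in; it is judged then, once.
The state is a dict: "clock": time; "joint_pos": joint angles; "joint_vel": joint speeds; "tau": joint torques, N m; "position": TCP position; "orientation": TCP orientation; "wrist_force": force on the tool from outside, world axes, zero at the start; "wrist_torque": the same for the moment, N m; "opening": finger opening in m; "finger_force": force on a finger pad.
Only numpy, scipy, OpenCV 4.12 (cv2) and the standard library are available. Lean on these libraries where they do the work, as an engineer would, in place of code of your own. Each camera call takes 0.05 s, during which the arm holds its last target. There are 200 camera calls.

### The job

Take the framed reference filter out of its wooden stand and slide it down into the slot of the metal holder inside the spectrometer's open sample well, fully home. Then fit the loose cover plate, handle up, into the recess around the well so that it sits flat and level all round. Lower both parts all the way into place in the grip, neither ramming nor dropping them; leave the die, jar and small box where they are, and let go of everything at the end.

Things in the scene. Friction and masses are not known exactly. Their poses are not given: they have to be found in the camera images.
- spectrometer: White bench instrument, fixed, a box 200 (x) x 260 (y) x 110 mm high; origin at the centre of its underside, z up; turned up to 0.2 rad. Mid top is an open well 100 (x) x 130 (y), floor at z 20. Around its mouth is a recess for the cover, 124 (x) x 154 (y), 6 deep (ledge with a dark gasket at z 104). Mid well stands an aluminium holder block 74 (x) x 32 (y), z 20 to 56, with the slot.
- slot (a point): Centre of the floor of the holder's slot; axes as the spectrometer's. The slot is 52.5 (x) x 12.5 mm (y), 36 deep from the holder's top, its mouth bevelled 3 mm all round. When the cassette is home its origin is here and its tab's top is 74 above this point, 10 below the recess ledge.
- seat (a point): Centre of the recess, at the height of its ledge (6 mm below the instrument's top); axes as the spectrometer's. The seated cover's origin comes here.
- cassette: Reference filter: flat aluminium frame 50 wide (x) x 10 thick (y) x 50 mm high with a round amber window; centred on its top edge a grip tab 24 (x) x 10 (y), reaching 74 above the foot. Origin at the centre of its foot, z up. Starts upright in the stand, foot 8 above the bench; lifts straight out. Same turned half round. 65 to 105 g.
- stand: Fixed wooden block 80 (x) x 45 (y) x 30 mm high, origin at the centre of its underside, with a slot 52.5 (x) x 12.5 (y), 22 deep, that holds the cassette. It stands on one side of the spectrometer, left or right.
- cover: Grey cover plate 116 (x) x 146 (y) x 6 mm thick; mid top a steel bar handle 60 long (x) x 12 wide (y), reaching 30 above the plate's underside. Origin at the centre of the underside, z up. Starts flat on the bench, handle up, on the other side of the spectrometer from the stand. Fits the recess with 4 mm to spare each side, either way round. 140 to 235 g.
- die: Bystander: steel pellet die standing on the bench, round, 54 mm across, 74 mm high; origin at the centre of its underside.
- jar: Bystander: closed amber jar standing on the bench, 52 mm across, 75 mm high; origin at the centre of its underside.
- slidebox: Bystander: cardboard box 60 x 90 x 30 mm high on the bench, beyond the spectrometer; origin at the centre of its underside.
Things that resemble listed ones, but are neither listed nor needed, are in the scene too. Of the things that look like the cover, take the one that is farthest to the robot's right at the start.

How it is judged:
By the outcome, as a careful person would: the job done as asked, in the order asked, and still so for the second after the job is handed in, with the robot touching nothing.
It also fails if it takes over 64 s, if anything falls off the work surface, if the arm or the gripper's body presses on something with over 40 N, if the wrist force passes 120 N, or if a joint passes its speed limit or range.

## Working session

There is one attempt and no reset: what is moved stays moved. The work goes in short steps, Python scripts to look and compute and a tool call to move; the robot and the scene stay as the last step left them, time stands still between calls to the robot, and variables do not carry over. Pictures are saved under pics/ and viewed, at most 10 in all, crops included, and the job is handed in when it is done.

Besides the shell and the picture viewer there is one more tool, called after ">>>" by a JSON object that holds its "api" and its "payload". play_rows: Moves the arm, as the interface text tells. Its arguments: {"type":"object","properties":{"rows":{"type":"array","items":{"type":"array","items":{"type":"number"}}},"newtons":{"type":"number"}},"required":["rows"]}

```bash
mkdir -p pics; ls; cat > h.py <<'E'
import numpy as np, cv2, pickle
from workcell import get_state, viewer, order
R=lambda v: cv2.Rodrigues(np.array(v,float))[0]
def snap(n,tag):
    s=get_state(); d=viewer.snapshot(n); d=dict(d); d['state']=s
    cv2.imwrite(f'pics/{tag}.png',d['frame']); pickle.dump(d,open(f'{tag}.pkl','wb')); return d
def load(tag): return pickle.load(open(f'{tag}.pkl','rb'))
def f(d): return d['frame'].shape[0]/2/np.tan(np.radians(d['vfov'])/2)
def ray(d,u,v):
    x=np.array([(u-d['cx']),(v-d['cy'])])/f(d)
    if 'hand_eye' in d:
        r=np.hypot(*x); k=np.sin(r)/r if r>1e-9 else 1
        c=np.array([x[0]*k,x[1]*k,np.cos(r)]); H=np.array(d['hand_eye']); Rt=R(d['state']['orientation'])
        o=Rt@H[:3,3]+np.array(d['state']['position']); w=Rt@H[:3,:3]@c
        return o,w/ (np.linalg.norm(w)), c
    Rc=R(d['rvec']); c=np.array([x[0],x[1],1]); 
    return -Rc.T@np.array(d['tvec']).ravel(), Rc.T@c, c
def onz(d,u,v,z):
    o,w,_=ray(d,u,v); return o+w*(z-o[2])/w[2]
def dep(d,u,v):
    o,w,c=ray(d,u,v); z=d['range_z'][int(round(v)),int(round(u))]; return o+w*z/c[2] if z>0 else None
def cloud(d):
    h,w=d['range_z'].shape; P=np.zeros((h,w,3))
    for v in range(h):
        for u in range(w):
            P[v,u]=dep(d,u,v) if d['range_z'][v,u]>0 else np.nan
    return P
def tri(*rays):
    A=np.zeros((3,3));b=np.zeros(3)
    for o,w,_ in rays:
        w=w/np.linalg.norm(w);M=np.eye(3)-np.outer(w,w);A+=M;b+=M@o
    x=np.linalg.solve(A,b); return x
E
python3 - <<'E'
from h import *
for n in ['scene','side','wrist']:
    d=snap(n,n+'0'); print(n,d['vfov'],d['cx'],d['cy'],d.get('tvec'),d.get('hand_eye'))
s=d['state'];print(s)
a=np.hstack([load('scene0')['frame'],load('side0')['frame']])
cv2.imwrite('pics/a.png',cv2.resize(a,(800,300)))
E
```

```text
pics
scene 43.421050653086986 279.90070330147023 197.1419220292457 [-0.55985349 -0.0853004   1.80824822] None
side 46.132984626113654 280.4195334394535 203.35329151580112 [0.52590844 0.32073747 1.1695037 ] None
wrist 65.70646984690485 275.228920126728 211.44505364332008 None [[ 6.38909088e-04 -9.58631687e-01 -2.84648698e-01  7.84573997e-02]
 [ 9.99999500e-01  8.31369820e-04 -5.55311460e-04  6.23321431e-04]
 [ 7.68987498e-04 -2.84648201e-01  9.58631739e-01 -1.64943079e-01]
 [ 0.00000000e+00  0.00000000e+00  0.00000000e+00  1.00000000e+00]]
{'clock': 0.1, 'joint_pos': array([-1.19341165e+00,  1.31076705e-01,  1.48913869e+00,  2.16356457e-06,
        1.52300594e+00, -8.53977807e-02]), 'joint_vel': array([ 0.00114297, -0.00215956, -0.00249199,  0.00353311, -0.00149474,
       -0.00090695]), 'tau': array([ 3.38916198e-04, -5.61340320e+01, -4.93094230e+01,  7.70889991e-02,
        2.91180576e-02, -7.62799164e-05]), 'position': array([ 0.26770042, -0.53640993,  0.21771509]), 'orientation': array([-3.05629512e+00, -7.20097630e-01,  3.68625254e-04]), 'wrist_force': array([0.68119178, 0.09333141, 0.02460728]), 'wrist_torque': array([ 0.02898848, -0.02157551,  0.00533774]), 'finger_force': 0.0, 'opening': 0.09339010307456531}
```

View pics/scene0.png

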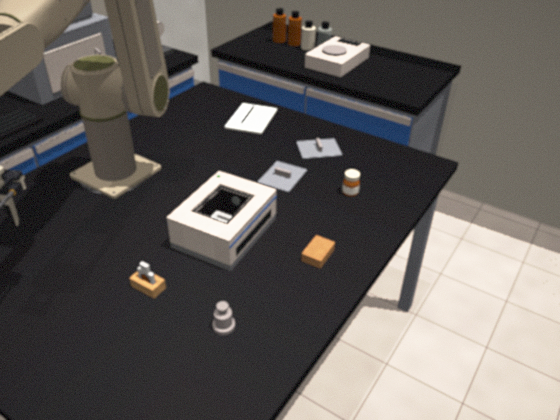

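View pics/side0.png

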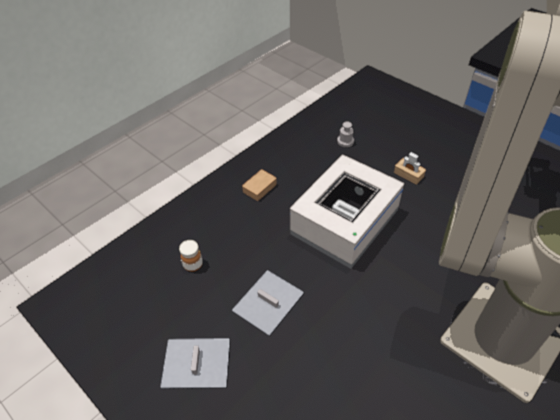

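The scene view shows the stand with the cassette at (147,280) and the spectrometer at (223,215). There are two cover-like plates, at (283,176) and (319,148), which in the side view are at (268,300) and (196,362). The die, jar and box are bystanders. Next I measure which plate has the lower y.

```bash
python3 - <<'E'
from h import *
np.set_printoptions(precision=4,suppress=True)
S,D=load('scene0'),load('side0')
for n,a,b in [('coverA',(283,174),(268,298)),('coverB',(319,146),(195,360)),('stand',(147,270),(412,158)),('jar',(351,174),(189,246)),('die',(222,307),(348,126)),('box',(319,245),(260,180))]:
    print(n,dep(S,*a),dep(D,*b),tri(ray(S,*a),ray(D,*b)))
PS,PD=cloud(S),cloud(D)
np.savez('cl0.npz',S=PS,D=PD)
for P in (PS,PD):
    q=P.reshape(-1,3); q=q[~np.isnan(q[:,0])]
    t=q[(abs(q[:,2]-.11)<.004)&(q[:,0]>.3)&(q[:,0]<.9)&(abs(q[:,1])<.35)]
    print('top',len(t),t.min(0),t.max(0),cv2.minAreaRect(t[:,:2].astype(np.float32)), np.median(t[:,2]))
# enlarged crops of plates
a=cv2.resize(S['frame'][130:210,240:360],(600,400),interpolation=cv2.INTER_CUBIC)
b=cv2.resize(D['frame'][260:400,150:310],(640,560),interpolation=cv2.INTER_CUBIC)
cv2.imwrite('pics/plates.png',b)
E
```

```text
coverA [0.4845 0.3012 0.0135] [0.475  0.3065 0.0273] [0.4829 0.3012 0.0126]
coverB [0.5019 0.5123 0.0259] [0.4827 0.5357 0.0317] [0.4915 0.5318 0.0126]
stand [ 0.4833 -0.3253  0.067 ] [ 0.4721 -0.3201  0.072 ] [ 0.4778 -0.3251  0.0645]
jar [0.7137 0.3454 0.0778] [0.7143 0.3521 0.0727] [0.7121 0.352  0.074 ]
die [ 0.7186 -0.316   0.0697] [ 0.7077 -0.3092  0.0753] [ 0.7151 -0.3158  0.0674]
box [0.7764 0.0412 0.031 ] [0.7822 0.024  0.026 ] [0.7772 0.0329 0.0368]
top 2427 [ 0.3872 -0.1772  0.106 ] [0.6146 0.1031 0.114 ] ((0.5016160011291504, -0.03807388246059418), (0.20496119558811188, 0.26591408252716064), 6.179407596588135) 0.10877251586655445
top 3224 [ 0.3886 -0.1768  0.106 ] [0.6114 0.1026 0.114 ] ((0.500338613986969, -0.03693288564682007), (0.20192886888980865, 0.265863299369812), 5.517740249633789) 0.10909741779616183
```

View pics/plates.png

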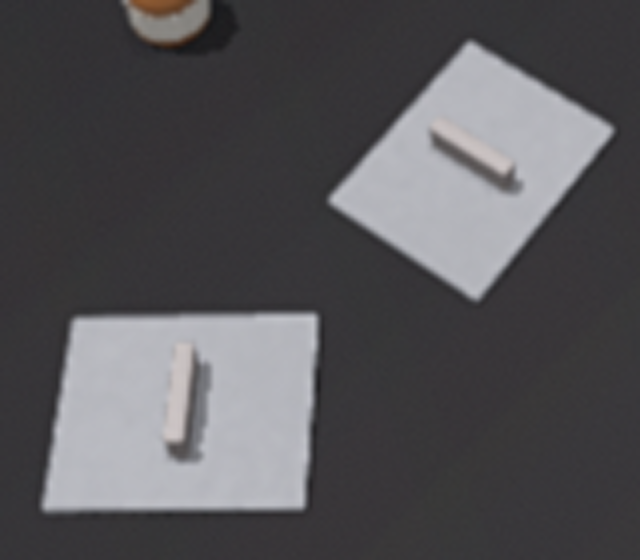

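Both plates look alike: grey with a bar handle. They are at (268,300) with y≈0.30 and (196,362) with y≈0.53 in the side view. The first has the lower y, so it is the farthest right and is the cover.

Next I work out the coarse yaws and a wrist-view pose over the stand.

```bash
cat >> h.py <<'E'
def Rd(yaw): # tool down, tool x axis at world yaw (rad)
    c,s=np.cos(yaw),np.sin(yaw); return np.array([[c,s,0],[s,-c,0],[0,0,-1.]])
def plan(p,yaw):
    s=get_state(); Rt=R(s['orientation']); T=Rd(yaw)
    d=Rt.T@(np.array(p)-s['position'])*1000; w=np.degrees(cv2.Rodrigues(Rt.T@T)[0].ravel())
    print('t',round(s['clock'],2),'pos',s['position'].round(4),'yaw',round(np.arctan2(Rt[1,0],Rt[0,0]),4),'tiltz',Rt[:,2].round(4),'open',round(s['opening'],4),'F',np.round(s['wrist_force'],1),'J',s['joint_pos'].round(2))
    print('local shift mm (first translate)',d.round(1),'turn',w.round(2))
E
python3 - <<'E'
from h import *
np.set_printoptions(precision=4,suppress=True)
z=np.load('cl0.npz')
for k in 'SD':
    q=z[k].reshape(-1,3); q=q[~np.isnan(q[:,0])]
    m=(abs(q[:,0]-.48)<.09)&(abs(q[:,1]+.325)<.09)
    for lo,hi in((.018,.04),(.045,.1)):
        t=q[m&(q[:,2]>lo)&(q[:,2]<hi)];
        if len(t)>5: print(k,lo,len(t),t.mean(0),t[:,2].max(),cv2.minAreaRect(t[:,:2].astype(np.float32)))
plan([.48,-.325,.22],0)
E
```

```text
S 0.018 380 [ 0.4822 -0.3322  0.0279] 0.03967282531181904 ((0.47322726249694824, -0.3263443112373352), (0.08576317131519318, 0.04753611236810684), 3.1293413639068604)
S 0.045 163 [ 0.4768 -0.3273  0.0631] 0.0837890744992591 ((0.4743956923484802, -0.32519224286079407), (0.01423613354563713, 0.05387154221534729), 88.85250854492188)
D 0.018 282 [ 0.4691 -0.3155  0.0283] 0.039638825884571904 ((0.4731728732585907, -0.3217628598213196), (0.049950942397117615, 0.08388516306877136), 89.73841094970703)
D 0.045 134 [ 0.4713 -0.3216  0.0625] 0.08577320739058059 ((0.4721911549568176, -0.32296234369277954), (0.015237933024764061, 0.050040118396282196), 89.03064727783203)
t 0.15 pos [ 0.2677 -0.5365  0.2179] yaw 0.4628 tiltz [-0.0005  0.0013 -1.    ] open 0.0926 F [ 0.4 -0.4  0.1] J [-1.19  0.13  1.49 -0.    1.52 -0.09]
local shift mm (first translate) [284.4 -94.5  -2. ] turn [-0.08  0.01 26.51]
```

>>> {"api": "play_rows", "payload": {"rows": [[-1, 36, -11, 0, 0, 0, 0], [-1, 36, -11, 0, 0, 0, 0], [-1, 36, -11, 0, 0, 0, 0], [-1, 36, -11, 0, 0, 0, 0], [-1, 36, -11, 0, 0, 0, 0]]}}

```text
clock: 0.57
position: [0.4052, -0.4059, 0.2183]
orientation: [-3.058, -0.72, 0.0]
wrist_force: [0.4, 0.1, 0.3]
opening: 0.0931
finger_force: 0.0
```

>>> {"api": "play_rows", "payload": {"rows": [[-1, 36, -11, 0, 0, 0, 0], [-1, 36, -11, 0, 0, 0, 0], [-1, 22, -11, 0, 0, 0, 0], [-1, 0, 0, 0, 0, 0, 6.6], [-1, 0, 0, 0, 0, 0, 6.6]]}}

```text
clock: 0.98
position: [0.4748, -0.3339, 0.2182]
orientation: [-3.12, -0.362, 0.001]
wrist_force: [-0.4, -0.1, 0.1]
opening: 0.0928
finger_force: 0.0
```

>>> {"api": "play_rows", "payload": {"rows": [[-1, 0, 0, 0, 0, 0, 6.6], [-1, 0, 0, 0, 0, 0, 6.6], [-1, 0, 0, 0, 0, 0, 0], [-1, 0, 0, 0, 0, 0, 0]]}}

```text
clock: 1.32
position: [0.4737, -0.3357, 0.2183]
orientation: [-3.141, -0.009, 0.001]
wrist_force: [0.4, -0.8, -0.6]
opening: 0.0927
finger_force: 0.0
```

```bash
python3 - <<'E'
from h import *
plan([.473,-.324,.2],0)
d=snap('wrist','w1'); cv2.imwrite('pics/w1b.png',cv2.resize(d['frame'],(800,600),interpolation=cv2.INTER_CUBIC))
E
```

```text
t 1.32 pos [ 0.4737 -0.3357  0.2183] yaw 0.0058 tiltz [-4.e-04  3.e-04 -1.e+00] open 0.0927 F [ 0.4 -0.8 -0.6] J [-0.7   0.08  1.54 -0.    1.52  0.86]
local shift mm (first translate) [ -0.6 -11.7  18.3] turn [-0.02  0.02  0.33]
```

View pics/w1b.png

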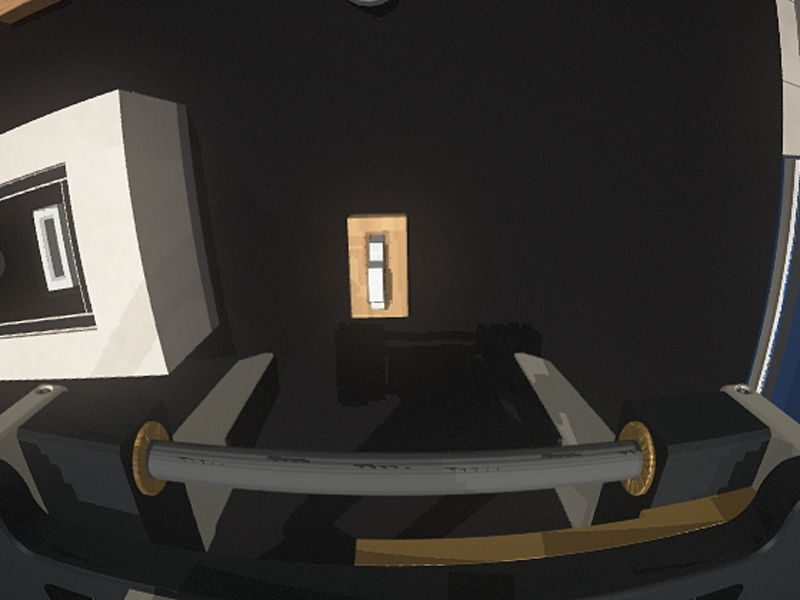

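>>> {"api": "play_rows", "payload": {"rows": [[-1, -30, 30, 0, 0, 0, 0], [-1, -30, 30, 0, 0, 0, 0], [-1, 0, 0, 0, 0, 0, 0], [-1, 0, 0, 0, 0, 0, 0], [-1, 0, 0, 0, 0, 0, 0]]}}

```text
clock: 1.78
position: [0.4149, -0.3949, 0.2186]
orientation: [-3.141, -0.004, -0.0]
wrist_force: [0.8, -0.2, 0.2]
opening: 0.093
finger_force: 0.0
```

```bash
python3 - <<'E'
from h import *
np.set_printoptions(precision=4,suppress=True)
w=load('w1'); d=snap('wrist','w2'); print(d['state']['position'])
print(onz(w,264,185,.03), onz(d,264,185,.03))
c=onz(w,264,185,.05)
# predicted pixel in d: search
uu,vv=np.meshgrid(np.arange(0,560,4),np.arange(0,420,4)); 
best=min(((np.linalg.norm(onz(d,u,v,.05)-c),u,v) for u,v in zip(uu.ravel(),vv.ravel()) if ray(d,u,v)[1][2]<-.3)); print(best)
u,v=best[1:]
a=cv2.resize(w['frame'][140:235,229:299],None,fx=5.5,fy=5.5,interpolation=cv2.INTER_CUBIC)
b=cv2.resize(d['frame'][max(v-47,0):max(v-47,0)+95,u-35:u+35],None,fx=5.5,fy=5.5,interpolation=cv2.INTER_CUBIC)
print('b origin',u-35,max(v-47,0))
cv2.imwrite('pics/stand.png',np.hstack([a,b]))
P=cloud(d).reshape(-1,3); P=P[~np.isnan(P[:,0])]; Q=cloud(w).reshape(-1,3); Q=Q[~np.isnan(Q[:,0])]
for q in (Q,P):
    m=(abs(q[:,0]-.475)<.07)&(abs(q[:,1]+.324)<.06)
    for lo,hi in((.02,.036),(.05,.064),(.072,.095)):
        t=q[m&(q[:,2]>lo)&(q[:,2]<hi)]
        if len(t)>5: print(lo,len(t),t.mean(0),np.median(t[:,2]),cv2.minAreaRect(t[:,:2].astype(np.float32)))
E
```

```text
[ 0.4149 -0.3949  0.2186]
[ 0.4779 -0.3239  0.03  ] [ 0.4193 -0.3831  0.03  ]
(np.float64(0.0024126465945819866), np.int64(208), np.int64(128))
b origin 173 81
0.02 2231 [ 0.4775 -0.3245  0.0286] 0.02875771921075615 ((0.47440794110298157, -0.32425951957702637), (0.080361008644104, 0.04542260244488716), 1.5611956119537354)
0.05 218 [ 0.4812 -0.3247  0.0568] 0.05685967356985458 ((0.4750111401081085, -0.3246244490146637), (0.05026085302233696, 0.010243617929518223), 2.2163186073303223)
0.072 270 [ 0.4757 -0.3246  0.0805] 0.08082012412224232 ((0.47508278489112854, -0.32455918192863464), (0.023680446669459343, 0.009801451116800308), 0.25769367814064026)
0.02 2148 [ 0.4757 -0.3271  0.0287] 0.028847892855167534 ((0.47476863861083984, -0.32403287291526794), (0.08059220761060715, 0.0464138500392437), 1.8033301830291748)
0.05 304 [ 0.4757 -0.3258  0.0566] 0.05682655655020194 ((0.47446301579475403, -0.32458731532096863), (0.04894495755434036, 0.010802563279867172), 2.031487464904785)
0.072 302 [ 0.4746 -0.3251  0.0802] 0.08075304204480338 ((0.474814236164093, -0.32435908913612366), (0.024104468524456024, 0.010771811939775944), 0.6952069401741028)
```

View pics/stand.png

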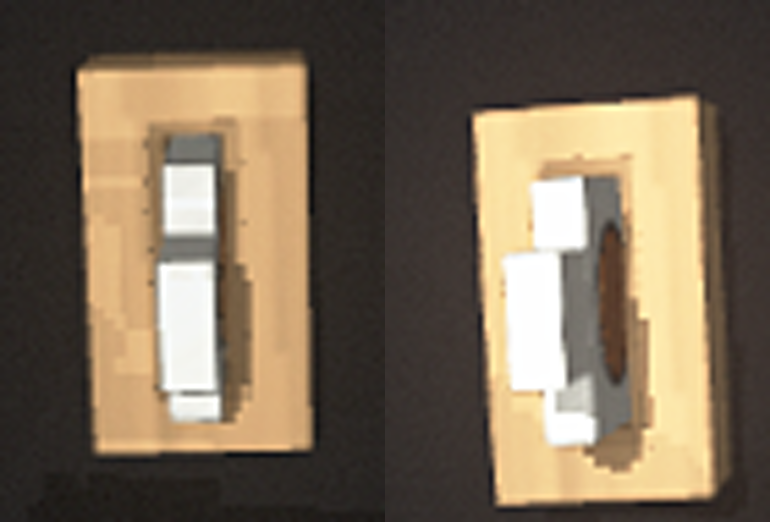

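>>> {"api": "play_rows", "payload": {"rows": [[-1, 8.5, -35.5, -6, 0, 0, 0], [-1, 8.5, -35.5, -6, 0, 0, 0], [-1, 8.5, -35.5, -6, 0, 0, 0], [-1, 8.5, -35.5, -6, 0, 0, 0], [-1, 8.5, -35.5, -6, 0, 0, 0]]}}

```text
clock: 2.25
position: [0.4578, -0.2145, 0.249]
orientation: [-3.141, -0.007, -0.001]
wrist_force: [0.6, 0.0, -0.2]
opening: 0.0933
finger_force: 0.0
```

>>> {"api": "play_rows", "payload": {"rows": [[-1, 8.5, -35.5, -6, 0, 0, 0], [-1, 8.5, -35.5, -6, 0, 0, 0], [-1, 8.5, -35.5, -6, 0, 0, 0], [-1, 8.5, -35.5, -6, 0, 0, 0], [-1, 8.5, -35.5, -6, 0, 0, 0]]}}

```text
clock: 2.67
position: [0.4995, -0.0364, 0.2792]
orientation: [-3.141, -0.008, -0.001]
wrist_force: [0.4, -0.5, -0.3]
opening: 0.0932
finger_force: 0.0
```

>>> {"api": "play_rows", "payload": {"rows": [[-1, 0, 0, 0, 0, 0, 0], [-1, 0, 0, 0, 0, 0, 0], [-1, 0, 0, 0, 0, 0, 0]]}}

```text
clock: 2.92
position: [0.4992, -0.039, 0.2785]
orientation: [3.141, 0.008, -0.0]
wrist_force: [-0.1, 0.3, 0.1]
opening: 0.0928
finger_force: 0.0
```

```bash
python3 - <<'E'
from h import *
np.set_printoptions(precision=4,suppress=True)
print('tab tri',tri(ray(load('w1'),262.8,199.3),ray(load('w2'),200.3,139.3)))
d=snap('wrist','w3'); plan([.5,-.04,.28],0)
E
```

```text
tab tri [ 0.4742 -0.3245  0.0792]
t 2.97 pos [ 0.4991 -0.0397  0.2783] yaw 0.0032 tiltz [-0.0006 -0.0003 -1.    ] open 0.0928 F [ 0.5  0.  -0.2] J [-0.18 -0.16  1.67 -0.    1.63  1.39]
local shift mm (first translate) [ 0.9  0.3 -1.7] turn [0.01 0.03 0.19]
```

>>> {"api": "play_rows", "payload": {"rows": [[-1, -20, 30, 0, 0, 0, 0], [-1, -20, 30, 0, 0, 0, 0], [-1, 0, 0, 0, 0, 0, 0], [-1, 0, 0, 0, 0, 0, 0], [-1, 0, 0, 0, 0, 0, 0]]}}

```text
clock: 3.38
position: [0.4592, -0.1007, 0.2785]
orientation: [-3.141, 0.001, -0.0]
wrist_force: [0.2, 0.3, 0.8]
opening: 0.0929
finger_force: 0.0
```

```bash
python3 - <<'E'
from h import *
np.set_printoptions(precision=4,suppress=True)
d=snap('wrist','w4'); w=load('w3')
for k in (w,d):
    q=cloud(k).reshape(-1,3); q=q[~np.isnan(q[:,0])]
    m=(abs(q[:,0]-.50)<.15)&(abs(q[:,1]+.037)<.17)
    for n,lo,hi in(('top',.104,.115),('ledge',.099,.1055),('holder',.045,.06)):
        mm=m&(q[:,2]>lo)&(q[:,2]<hi)
        if n!='top': mm&=(abs(q[:,0]-.50)<.085)&(abs(q[:,1]+.037)<.1)
        t=q[mm]
        if len(t)>5: print(n,len(t),np.median(t[:,2]),cv2.minAreaRect(t[:,:2].astype(np.float32)))
    # pixel box of slot area
cv2.imwrite('pics/w34.png',np.hstack([cv2.resize(w['frame'],(400,300)),cv2.resize(d['frame'],(400,300))]))
E
```

```text
top 25722 0.10883798043641624 ((0.5024675726890564, -0.03663729131221771), (0.20104479789733887, 0.2613302171230316), 6.027130126953125)
ledge 5471 0.10333452807133658 ((0.5019849538803101, -0.03677640110254288), (0.12516403198242188, 0.1555090993642807), 6.021963596343994)
holder 1804 0.0543840183072383 ((0.5001030564308167, -0.036729440093040466), (0.09616932272911072, 0.13037331402301788), 5.767298698425293)
top 27544 0.10888618993713395 ((0.5023607015609741, -0.0365803986787796), (0.2013324648141861, 0.26130592823028564), 6.015064716339111)
ledge 5534 0.1033710472167905 ((0.5023998618125916, -0.0362047478556633), (0.12498362362384796, 0.1557798981666565), 6.04318904876709)
holder 1835 0.05440424167761704 ((0.5024038553237915, -0.03531409800052643), (0.10045439004898071, 0.12891016900539398), 6.172729969024658)
```

View pics/w34.png

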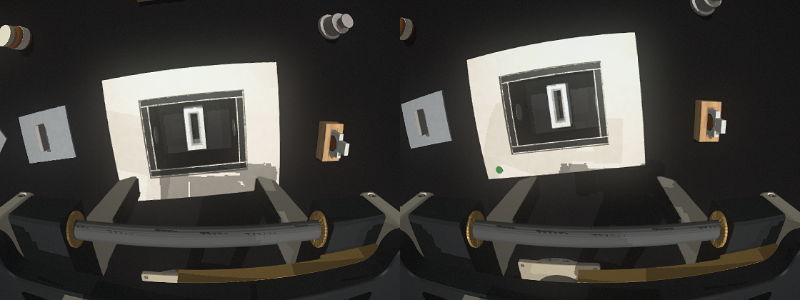

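The left and right wrist views both show the well with the slot in the aluminium holder: (195,128) at left and (558,105) at right in the composite. They agree on the spectrometer pose, about (0.5024, -0.0365) with yaw 6.0°. Next I measure the holder, slot and cover more exactly.

```bash
python3 - <<'E'
from h import *
np.set_printoptions(precision=4,suppress=True)
c=np.array([.5024,-.0365]);y=np.radians(6.02);A=np.array([[np.cos(y),np.sin(y)],[-np.sin(y),np.cos(y)]])
for n in('w3','w4'):
    k=load(n);q=cloud(k).reshape(-1,3); q=q[~np.isnan(q[:,0])]
    l=(q[:,:2]-c)@A.T
    m=(abs(l[:,0])<.045)&(abs(l[:,1])<.024)&(q[:,2]>.052)&(q[:,2]<.058)
    t=l[m];r=cv2.minAreaRect((t*1000).astype(np.float32));print('holder local mm',r,np.median(q[m,2]))
    m=(abs(l[:,0])<.032)&(abs(l[:,1])<.010)&(q[:,2]<.049)
    t=l[m];print('slot inside local',len(t),t.min(0)*1e3,t.max(0)*1e3,q[m,2].min())
    for cc in ((.484,.302),):
        mm=(np.abs(q[:,0]-cc[0])<.1)&(np.abs(q[:,1]-cc[1])<.1)
        for lo,hi in((.003,.010),(.022,.036)):
            t=q[mm&(q[:,2]>lo)&(q[:,2]<hi)]
            if len(t)>5: print('cover',len(t),np.median(t[:,2]),cv2.minAreaRect((t[:,:2]*1e3).astype(np.float32)))
plan([.4746,-.3244,.2],.031)
E
```

```text
holder local mm ((-0.10245895385742188, -0.4399280548095703), (73.94219207763672, 32.19717025756836), 0.03987421095371246) 0.05462037635009384
slot inside local 422 [-26.5369  -6.2973] [24.5026  5.8846] 0.01720325003840556
cover 4196 0.005192967954579852 ((480.7474365234375, 303.9715576171875), (116.92835998535156, 148.08216857910156), 7.243645191192627)
cover 295 0.028475869370163776 ((481.2856750488281, 303.73956298828125), (59.92176055908203, 14.180849075317383), 6.164896488189697)
holder local mm ((0.229949951171875, -0.10409927368164062), (73.47264862060547, 33.038307189941406), 0.1771593540906906) 0.0547694290285638
slot inside local 407 [-26.8937  -5.0262] [30.0531  6.9688] 0.017664820981087348
cover 3601 0.00526461613192708 ((480.7331237792969, 303.5934143066406), (116.72463989257812, 148.75338745117188), 7.284384727478027)
cover 254 0.028543312145864252 ((481.099609375, 303.4891662597656), (58.875205993652344, 14.329834938049316), 7.4297943115234375)
t 3.43 pos [ 0.4594 -0.1001  0.2785] yaw 0.0007 tiltz [-0.      0.0003 -1.    ] open 0.0933 F [-0.3  0.1  0. ] J [-0.32 -0.24  1.74  0.    1.65  1.25]
local shift mm (first translate) [ 15.  224.3  78.4] turn [-0.02 -0.   -1.73]
```

>>> {"api": "play_rows", "payload": {"rows": [[-1, 2.5, 37.4, 0, 0, 0, 0], [-1, 2.5, 37.4, 0, 0, 0, 0], [-1, 2.5, 37.4, 0, 0, 0, 0], [-1, 2.5, 37.4, 10, 0, 0, 0], [-1, 2.5, 37.4, 20, 0, 0, 0]]}}

```text
clock: 3.85
position: [0.474, -0.2881, 0.2513]
orientation: [3.139, 0.005, 0.007]
wrist_force: [1.7, -0.2, 0.7]
opening: 0.0931
finger_force: 0.0
```

>>> {"api": "play_rows", "payload": {"rows": [[-0.4, 2.5, 37.3, 30, 0, 0, -1.7], [-0.4, 0, 0, 35, 0, 0, 0], [-0.4, 0, 0, 35, 0, 0, 0], [-0.4, 0, 0, 0, 0, 0, 0], [-0.4, 0, 0, 0, 0, 0, 0]]}}

```text
clock: 4.27
position: [0.4734, -0.3168, 0.1507]
orientation: [-3.137, -0.051, 0.007]
wrist_force: [0.1, 0.6, 0.0]
opening: 0.0667
finger_force: 0.0
```

```bash
python3 - <<'E'
from h import *
plan([.4746,-.3244,.052],.031)
E
```

```text
t 4.27 pos [ 0.4734 -0.3168  0.1507] yaw 0.0324 tiltz [-0.0044  0.0038 -1.    ] open 0.0667 F [0.1 0.6 0. ] J [-0.68  0.1   1.65  0.    1.4   0.86]
local shift mm (first translate) [ 1.4  8.1 98.7] turn [-0.23  0.25  0.08]
```

>>> {"api": "play_rows", "payload": {"rows": [[-0.4, 1.2, 8, 20, -0.2, 0.2, 0], [-0.4, 0, 0, 20, 0, 0, 0], [-0.4, 0, 0, 10, 0, 0, 0], [-0.4, 0, 0, 0, 0, 0, 0], [-0.4, 0, 0, 0, 0, 0, 0]]}}

```text
clock: 4.68
position: [0.4769, -0.3264, 0.1047]
orientation: [3.137, 0.051, 0.007]
wrist_force: [0.2, 0.3, 1.2]
opening: 0.0652
finger_force: 0.0
```

```bash
python3 - <<'E'
from h import *
plan([.4746,-.3244,.052],.031)
E
```

```text
t 4.68 pos [ 0.4769 -0.3264  0.1047] yaw 0.0325 tiltz [ 0.0046 -0.0041 -1.    ] open 0.0652 F [0.2 0.3 1.2] J [-0.69  0.15  1.68 -0.    1.31  0.85]
local shift mm (first translate) [-2.4 -2.3 52.6] turn [ 0.24 -0.26  0.09]
```

>>> {"api": "play_rows", "payload": {"rows": [[-0.4, 0, 0, 0, 0, 0, 0], [-0.4, 0, 0, 0, 0, 0, 0], [-0.4, 0, 0, 0, 0, 0, 0]]}}

```text
clock: 4.93
position: [0.4768, -0.327, 0.1046]
orientation: [3.136, 0.05, 0.008]
wrist_force: [-0.8, -0.2, -0.4]
opening: 0.0651
finger_force: 0.0
```

```bash
python3 - <<'E'
from h import *
plan([.4746,-.3244,.052],.031)
E
```

```text
t 4.93 pos [ 0.4768 -0.327   0.1046] yaw 0.0319 tiltz [ 0.0054 -0.0049 -1.    ] open 0.0651 F [-0.8 -0.2 -0.4] J [-0.69  0.15  1.68 -0.    1.3   0.85]
local shift mm (first translate) [-2.4 -2.9 52.6] turn [ 0.29 -0.3   0.05]
```

>>> {"api": "play_rows", "payload": {"rows": [[-0.4, -2.4, -2.9, 15, 0.3, -0.3, 0], [-0.4, 0, 0, 15, 0, 0, 0], [-0.4, 0, 0, 0, 0, 0, 0], [-0.4, 0, 0, 0, 0, 0, 0], [-0.4, 0, 0, 0, 0, 0, 0]]}}

```text
clock: 5.35
position: [0.4734, -0.3236, 0.0729]
orientation: [-3.139, -0.05, 0.003]
wrist_force: [-0.3, 0.0, -0.3]
opening: 0.0649
finger_force: 0.0
```

>>> {"api": "play_rows", "payload": {"rows": [[-0.4, 0, 0, 0, 0, 0, 0], [-0.4, 0, 0, 0, 0, 0, 0]]}}

```text
clock: 5.52
position: [0.474, -0.3241, 0.0738]
orientation: [-3.14, -0.05, 0.001]
wrist_force: [0.1, 0.3, -0.1]
opening: 0.0652
finger_force: 0.0
```

```bash
python3 - <<'E'
from h import *
plan([.4746,-.3244,.052],.031)
E
```

```text
t 5.52 pos [ 0.474  -0.3241  0.0738] yaw 0.0317 tiltz [-8.e-04  8.e-04 -1.e+00] open 0.0652 F [ 0.1  0.3 -0.1] J [-0.69  0.18  1.71  0.    1.26  0.85]
local shift mm (first translate) [ 0.6  0.3 21.8] turn [-0.05  0.04  0.04]
```

Good. I go down the remaining 22 mm and close gently.

>>> {"api": "play_rows", "payload": {"rows": [[-0.4, 0.6, 0.3, 11, 0, 0, 0], [-0.4, 0, 0, 11, 0, 0, 0], [-0.4, 0, 0, 0, 0, 0, 0], [-0.4, 0, 0, 0, 0, 0, 0], [-0.4, 0, 0, 0, 0, 0, 0]]}}

```text
clock: 5.93
position: [0.4738, -0.3237, 0.0504]
orientation: [-3.139, -0.05, 0.004]
wrist_force: [-0.0, 0.2, 0.6]
opening: 0.0649
finger_force: 0.0
```

>>> {"api": "play_rows", "payload": {"rows": [[0.5, 0, 0, 0, 0, 0, 0], [0.7, 0, 0, 0, 0, 0, 0], [0.75, 0, 0, 0, 0, 0, 0], [1, 0, 0, 0, 0, 0, 0], [1, 0, 0, 0, 0, 0, 0]], "newtons": 8}}

```text
clock: 6.35
position: [0.4742, -0.324, 0.0511]
orientation: [-3.14, -0.05, 0.002]
wrist_force: [-0.2, -0.5, -0.2]
opening: 0.0366
finger_force: 0.0
```

>>> {"api": "play_rows", "payload": {"rows": [[1, 0, 0, 0, 0, 0, 0], [1, 0, 0, 0, 0, 0, 0], [1, 0, 0, 0, 0, 0, 0], [1, 0, 0, 0, 0, 0, 0]]}}

```text
clock: 6.68
position: [0.4741, -0.3239, 0.0509]
orientation: [-3.139, -0.05, 0.003]
wrist_force: [0.6, -0.5, -0.1]
opening: 0.0102
finger_force: 8.5
```

```bash
python3 - <<'E'
from h import *
plan([.4746,-.3244,.052],.031)
E
```

```text
t 6.68 pos [ 0.4741 -0.3239  0.0509] yaw 0.0317 tiltz [-0.0018  0.0018 -1.    ] open 0.0102 F [ 0.6 -0.5 -0.1] J [-0.69  0.21  1.72  0.    1.22  0.85]
local shift mm (first translate) [ 0.5  0.5 -1.1] turn [-0.1   0.1   0.04]
```

>>> {"api": "play_rows", "payload": {"rows": [[1, 0, 0, 0, 0, 0, 0], [1, 0, 0, 0, 0, 0, 0], [1, 0, 0, -4, -0.1, 0.1, 0], [1, 0, 0, -8, 0, 0, 0], [1, 0, 0, -10, 0, 0, 0]], "newtons": 25}}

```text
clock: 7.1
position: [0.4736, -0.3235, 0.0729]
orientation: [-3.14, -0.05, 0.002]
wrist_force: [-0.1, -0.4, -0.3]
opening: 0.0096
finger_force: 25.0
```

>>> {"api": "play_rows", "payload": {"rows": [[1, 0, 0, -15, 0, 0, 0], [1, 0, 0, -25, 0, 0, 0], [1, 0, 0, -30, 0, 0, 0], [1, 0, 0, -30, 0, 0, 0], [1, 0, 0, -20, 0, 0, 0]]}}

```text
clock: 7.52
position: [0.4751, -0.3247, 0.1977]
orientation: [3.138, 0.05, 0.005]
wrist_force: [0.6, -0.5, 0.2]
opening: 0.0095
finger_force: 25.0
```

>>> {"api": "play_rows", "payload": {"rows": [[1, 0, 0, 0, 0, 0, 0], [1, 0, 0, 0, 0, 0, 0], [1, 0, 0, 0, 0, 0, 0], [1, 0, 0, 0, 0, 0, 0]]}}

```text
clock: 7.85
position: [0.4733, -0.3232, 0.1911]
orientation: [-3.139, -0.05, 0.003]
wrist_force: [-0.3, 0.6, -1.2]
opening: 0.0101
finger_force: 25.0
```

```bash
python3 - <<'E'
from h import *
plan([.5025-.0005,-.0367+.0003,.19],np.radians(6.02))
E
```

```text
t 7.85 pos [ 0.4733 -0.3232  0.1911] yaw 0.0317 tiltz [-0.0022  0.0018 -1.    ] open 0.0101 F [-0.3  0.6 -1.2] J [-0.69  0.08  1.6   0.    1.47  0.85]
local shift mm (first translate) [  37.8 -285.8    1.6] turn [-0.11  0.12 -4.2 ]
```

>>> {"api": "play_rows", "payload": {"rows": [[1, 3.8, -20, -2, 0, 0, 0], [1, 3.8, -30, 0, 0, 0, 0], [1, 3.8, -30, 0, 0, 0, 0], [1, 3.8, -30, 0, 0, 0, 0], [1, 3.8, -30, 0, 0, 0, 0]]}}

```text
clock: 8.27
position: [0.4876, -0.1817, 0.193]
orientation: [-3.14, -0.049, 0.004]
wrist_force: [0.4, 0.7, -2.0]
opening: 0.0098
finger_force: 25.0
```

>>> {"api": "play_rows", "payload": {"rows": [[1, 3.8, -30, 0, 0, 0, 0], [1, 3.8, -30, 0, 0, 0, 0], [1, 3.8, -30, 0, 0, 0, 0], [1, 3.8, -30, 0, 0, 0, 0], [1, 3.6, -26, 0, -0.1, 0.1, -4.2]]}}

```text
clock: 8.68
position: [0.5017, -0.0349, 0.1931]
orientation: [3.137, 0.163, -0.002]
wrist_force: [-0.0, 1.0, -0.5]
opening: 0.0101
finger_force: 25.0
```

>>> {"api": "play_rows", "payload": {"rows": [[1, 0, 0, 0, 0, 0, 0], [1, 0, 0, 0, 0, 0, 0], [1, 0, 0, 0, 0, 0, 0], [1, 0, 0, 0, 0, 0, 0], [1, 0, 0, 0, 0, 0, 0]]}}

```text
clock: 9.1
position: [0.5026, -0.0379, 0.1945]
orientation: [3.136, 0.162, 0.002]
wrist_force: [-0.1, 0.2, -1.0]
opening: 0.0098
finger_force: 25.0
```

```bash
python3 - <<'E'
from h import *
plan([.5020,-.0367,.15],np.radians(6.02))
d=snap('wrist','w5')
q=cloud(d).reshape(-1,3); q=q[~np.isnan(q[:,0])]; s=d['state']
l=(q-s['position'])@R(s['orientation'])*1000 # tool frame mm
m=(abs(l[:,0])<40)&(abs(l[:,1])<9)&(l[:,2]>-40)&(l[:,2]<48)
print(m.sum()); t=l[m]
for lo,hi in((-36,-24),(-12,-2),(-2,48)):
    tt=t[(t[:,2]>lo)&(t[:,2]<hi)]
    if len(tt)>4: print(lo,len(tt),tt.min(0).round(1),tt.max(0).round(1),np.median(tt,0).round(1))
cv2.imwrite('pics/w5c.png',cv2.resize(d['frame'][90:330,120:440],(800,600),interpolation=cv2.INTER_CUBIC))
E
```

```text
t 9.1 pos [ 0.5026 -0.0379  0.1945] yaw 0.1031 tiltz [ 0.0011 -0.0017 -1.    ] open 0.0098 F [-0.1  0.2 -1. ] J [-0.18 -0.12  1.78 -0.    1.48  1.29]
local shift mm (first translate) [-0.5 -1.3 44.5] turn [ 0.1  -0.05 -0.12]
2762
-36 1235 [-11.8  -8.9 -36. ] [ 13.3   8.9 -24. ] [  5.4   0.8 -29.9]
-12 699 [  6.3  -9.  -12. ] [26.1  8.9 -2. ] [16.9  0.7 -6. ]
-2 405 [ 6.4 -8.7 -1.8] [26.   8.9 43.6] [25.5  0.7 14.3]
```

View pics/w5c.png

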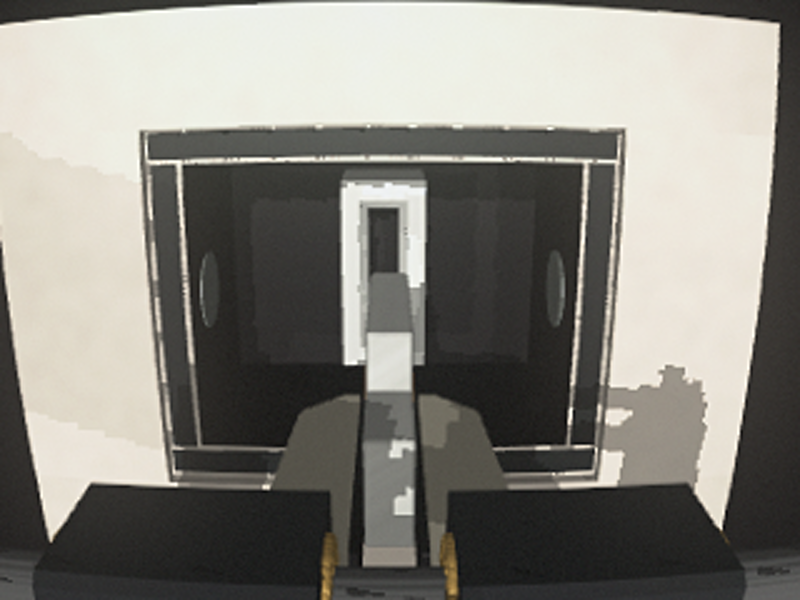

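The gripped cassette reads +0.7 mm in tool y in the wrist camera, which is the camera's bias. I correct the slot target to TCP (0.5018, -0.0360).

>>> {"api": "play_rows", "payload": {"rows": [[1, -0.7, -2, 15, 0.1, -0.05, -0.1], [1, 0, 0, 20, 0, 0, 0], [1, 0, 0, 20, 0, 0, 0], [1, 0, 0, 14, 0, 0, 0], [1, 0, 0, 0, 0, 0, 0]]}}

```text
clock: 9.57
position: [0.4995, -0.0353, 0.1223]
orientation: [-3.136, -0.165, 0.008]
wrist_force: [-0.8, 0.4, -1.6]
opening: 0.0096
finger_force: 25.0
```

>>> {"api": "play_rows", "payload": {"rows": [[1, 0, 0, 0, 0, 0, 0], [1, 0, 0, 0, 0, 0, 0], [1, 0, 0, 0, 0, 0, 0], [1, 0, 0, 0, 0, 0, 0], [1, 0, 0, 0, 0, 0, 0]]}}

```text
clock: 9.98
position: [0.5027, -0.0352, 0.127]
orientation: [3.137, 0.168, 0.004]
wrist_force: [0.6, -0.1, -0.3]
opening: 0.0097
finger_force: 25.0
```

```bash
python3 - <<'E'
from h import *
plan([.5018,-.0360,.104],np.radians(6.02))
d=snap('wrist','w6')
cv2.imwrite('pics/w6c.png',cv2.resize(d['frame'][90:330,120:440],(800,600),interpolation=cv2.INTER_CUBIC))
E
```

```text
t 9.98 pos [ 0.5027 -0.0352  0.127 ] yaw 0.1067 tiltz [ 2.5e-03 -3.0e-04 -1.0e+00] open 0.0097 F [ 0.6 -0.1 -0.3] J [-0.17 -0.07  1.86  0.    1.35  1.29]
local shift mm (first translate) [-1.   0.7 23. ] turn [ 0.03 -0.14  0.09]
```

View pics/w6c.png

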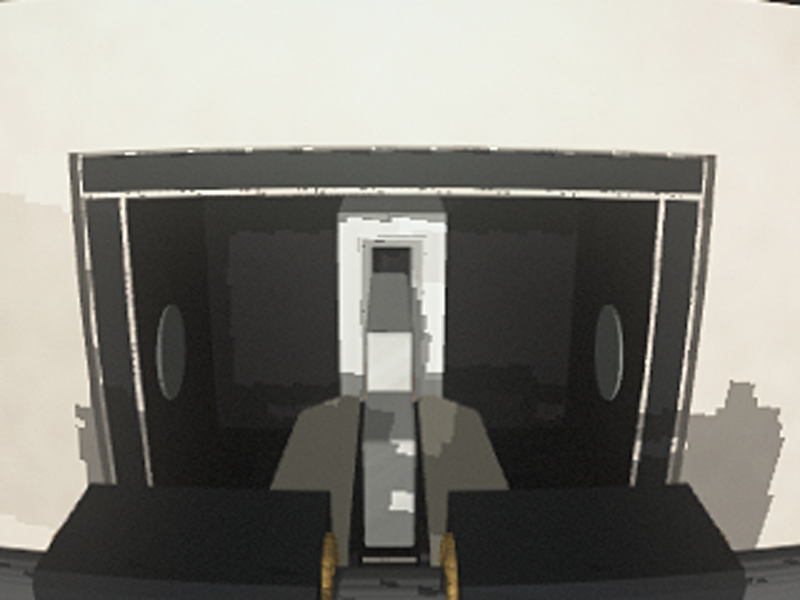

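The slot (362–423, centre 392 in the crop) lies about 1 mm to the right of the cassette (centre 389). That agrees with the plan, so I correct and lower to just over the bevel.

>>> {"api": "play_rows", "payload": {"rows": [[1, -1.0, 0.8, 6, 0, -0.14, 0.1], [1, 0, 0, 8, 0, 0, 0], [1, 0, 0, 6, 0, 0, 0], [1, 0, 0, 0, 0, 0, 0], [1, 0, 0, 0, 0, 0, 0]]}}

```text
clock: 10.45
position: [0.5003, -0.0357, 0.1048]
orientation: [-3.137, -0.165, 0.006]
wrist_force: [-0.3, 0.4, -1.5]
opening: 0.0097
finger_force: 25.0
```

>>> {"api": "play_rows", "payload": {"rows": [[1, 0, 0, 0, 0, 0, 0], [1, 0, 0, 0, 0, 0, 0], [1, 0, 0, 0, 0, 0, 0], [1, 0, 0, 0, 0, 0, 0], [1, 0, 0, 0, 0, 0, 0]]}}

```text
clock: 10.87
position: [0.5013, -0.0359, 0.1062]
orientation: [3.137, 0.165, -0.002]
wrist_force: [0.6, 0.3, -1.0]
opening: 0.01
finger_force: 25.0
```

```bash
python3 - <<'E'
from h import *
plan([.5018,-.0360,.098],np.radians(6.02))
E
```

```text
t 10.87 pos [ 0.5013 -0.0359  0.1062] yaw 0.105 tiltz [-1.1e-03 -3.0e-04 -1.0e+00] open 0.01 F [ 0.6  0.3 -1. ] J [-0.17 -0.05  1.88 -0.    1.31  1.29]
local shift mm (first translate) [0.5 0.1 8.2] turn [ 0.01  0.07 -0.  ]
```

>>> {"api": "play_rows", "payload": {"rows": [[1, 0.4, 0.1, 3, 0, 0, 0], [1, 0, 0, 3, 0, 0, 0], [1, 0, 0, 3, 0, 0, 0], [1, 0, 0, 3, 0, 0, 0], [1, 0, 0, 0, 0, 0, 0]]}}

```text
clock: 11.28
position: [0.5008, -0.0358, 0.0928]
orientation: [-3.137, -0.165, 0.005]
wrist_force: [-0.5, -0.0, -1.6]
opening: 0.0099
finger_force: 25.0
```

>>> {"api": "play_rows", "payload": {"rows": [[1, 0, 0, 0, 0, 0, 0], [1, 0, 0, 0, 0, 0, 0], [1, 0, 0, 0, 0, 0, 0]]}}

```text
clock: 11.53
position: [0.5016, -0.036, 0.0941]
orientation: [3.137, 0.165, -0.002]
wrist_force: [0.2, -0.0, -0.7]
opening: 0.0101
finger_force: 25.0
```

>>> {"api": "play_rows", "payload": {"rows": [[1, 0, 0, 3, 0, 0, 0], [1, 0, 0, 3, 0, 0, 0], [1, 0, 0, 0, 0, 0, 0], [1, 0, 0, 0, 0, 0, 0], [1, 0, 0, 0, 0, 0, 0]]}}

```text
clock: 11.95
position: [0.5014, -0.0359, 0.0878]
orientation: [3.137, 0.165, -0.003]
wrist_force: [-0.5, -0.2, -0.9]
opening: 0.0099
finger_force: 25.0
```

It's in the slot with no contact force. I continue down to near home.

>>> {"api": "play_rows", "payload": {"rows": [[1, 0, 0, 4, 0, 0, 0], [1, 0, 0, 4, 0, 0, 0], [1, 0, 0, 4, 0, 0, 0], [1, 0, 0, 4, 0, 0, 0], [1, 0, 0, 2, 0, 0, 0]]}}

```text
clock: 12.37
position: [0.5009, -0.0359, 0.0689]
orientation: [-3.137, -0.165, 0.004]
wrist_force: [-0.5, 0.2, -2.0]
opening: 0.0095
finger_force: 25.0
```

>>> {"api": "play_rows", "payload": {"rows": [[1, 0, 0, 0, 0, 0, 0], [1, 0, 0, 0, 0, 0, 0], [1, 0, 0, 0, 0, 0, 0], [1, 0, 0, 0, 0, 0, 0], [1, 0, 0, 0, 0, 0, 0]]}}

```text
clock: 12.78
position: [0.5016, -0.036, 0.0702]
orientation: [3.137, 0.165, -0.002]
wrist_force: [-0.2, 0.2, -0.7]
opening: 0.0101
finger_force: 25.0
```

```bash
python3 - <<'E'
from h import *
plan([.5016,-.0360,.063],np.radians(6.02))
E
```

```text
t 12.78 pos [ 0.5016 -0.036   0.0702] yaw 0.1051 tiltz [-1.2e-03 -3.0e-04 -1.0e+00] open 0.0101 F [-0.2  0.2 -0.7] J [-0.17 -0.01  1.91 -0.    1.24  1.29]
local shift mm (first translate) [-0.   0.   7.2] turn [ 0.01  0.07 -0.  ]
```

>>> {"api": "play_rows", "payload": {"rows": [[1, 0, 0, 2, 0, 0.05, 0], [1, 0, 0, 2, 0, 0, 0], [1, 0, 0, 1, 0, 0, 0], [1, 0, 0, 0.5, 0, 0, 0], [1, 0, 0, 0, 0, 0, 0]]}}

```text
clock: 13.2
position: [0.5012, -0.0359, 0.0641]
orientation: [-3.137, -0.165, 0.002]
wrist_force: [-0.3, -0.1, -0.9]
opening: 0.0098
finger_force: 25.0
```

>>> {"api": "play_rows", "payload": {"rows": [[1, 0, 0, 0, 0, 0, 0], [1, 0, 0, 0, 0, 0, 0], [1, 0, 0, 0.5, 0, 0, 0], [1, 0, 0, 0, 0, 0, 0], [1, 0, 0, 0, 0, 0, 0]]}}

```text
clock: 13.62
position: [0.5014, -0.036, 0.0639]
orientation: [3.137, 0.165, -0.001]
wrist_force: [0.7, -0.6, -0.9]
opening: 0.0098
finger_force: 25.0
```

>>> {"api": "play_rows", "payload": {"rows": [[1, 0, 0, 0.5, 0, 0, 0], [1, 0, 0, 0, 0, 0, 0], [1, 0, 0, 0, 0, 0, 0]]}}

```text
clock: 13.87
position: [0.5014, -0.036, 0.0634]
orientation: [3.137, 0.165, -0.001]
wrist_force: [0.0, 0.7, -1.5]
opening: 0.0101
finger_force: 25.0
```

>>> {"api": "play_rows", "payload": {"rows": [[1, 0, 0, 0.5, 0, 0, 0], [1, 0, 0, 0, 0, 0, 0], [1, 0, 0, 0, 0, 0, 0]]}}

```text
clock: 14.12
position: [0.5014, -0.036, 0.0629]
orientation: [3.137, 0.165, -0.001]
wrist_force: [0.9, -0.4, -1.1]
opening: 0.0098
finger_force: 25.0
```

>>> {"api": "play_rows", "payload": {"rows": [[1, 0, 0, 0.4, 0, 0, 0], [1, 0, 0, 0, 0, 0, 0], [1, 0, 0, 0, 0, 0, 0]]}}

```text
clock: 14.37
position: [0.5015, -0.036, 0.0629]
orientation: [3.137, 0.165, -0.001]
wrist_force: [-1.9, -0.6, 4.4]
opening: 0.0098
finger_force: 25.0
```

>>> {"api": "play_rows", "payload": {"rows": [[1, 0, 0, 0.4, 0, 0, 0], [1, 0, 0, 0, 0, 0, 0], [1, 0, 0, 0, 0, 0, 0]]}}

```text
clock: 14.62
position: [0.5016, -0.036, 0.0629]
orientation: [3.137, 0.165, -0.001]
wrist_force: [-3.5, 0.3, 8.8]
opening: 0.0099
finger_force: 25.0
```

>>> {"api": "play_rows", "payload": {"rows": [[1, 0, 0, 0.4, 0, 0, 0], [1, 0, 0, 0, 0, 0, 0], [1, 0, 0, 0, 0, 0, 0]]}}

```text
clock: 14.87
position: [0.5016, -0.036, 0.0628]
orientation: [3.137, 0.165, -0.001]
wrist_force: [-6.3, 0.3, 12.2]
opening: 0.0099
finger_force: 25.0
```

Contact is exactly at the expected home height (TCP 0.0629). I relieve the force, release gently and rise.

>>> {"api": "play_rows", "payload": {"rows": [[1, 0, 0, -1.0, 0, 0, 0], [1, 0, 0, 0, 0, 0, 0], [0.6, 0, 0, 0, 0, 0, 0], [0.6, 0, 0, 0, 0, 0, 0], [0.6, 0, 0, 0, 0, 0, 0]]}}

```text
clock: 15.28
position: [0.5013, -0.036, 0.0625]
orientation: [3.137, 0.165, -0.002]
wrist_force: [-0.6, -0.0, -1.0]
opening: 0.0181
finger_force: 0.0
```

>>> {"api": "play_rows", "payload": {"rows": [[0.6, 0, 0, 0, 0, 0, 0], [0.6, 0, 0, 0, 0, 0, 0], [0.6, 0, 0, -3, 0, 0, 0], [0.6, 0, 0, -10, 0, 0, 0], [0.6, 0, 0, -20, 0, 0, 0]]}}

```text
clock: 15.7
position: [0.4995, -0.0356, 0.0943]
orientation: [-3.136, -0.165, 0.008]
wrist_force: [-0.1, -0.7, -0.0]
opening: 0.0185
finger_force: 0.0
```

>>> {"api": "play_rows", "payload": {"rows": [[0.6, 0, 0, -30, 0, 0, 0], [0.6, 0, 0, -30, 0, 0, 0], [0.6, 0, 0, -35, 0, 0, 0], [0.6, 0, 0, -35, 0, 0, 0], [-0.4, 0, 0, -15, 0, 0, 0]]}}

```text
clock: 16.12
position: [0.5034, -0.0362, 0.2474]
orientation: [3.135, 0.165, 0.011]
wrist_force: [0.6, -0.4, 1.3]
opening: 0.0224
finger_force: 0.0
```

>>> {"api": "play_rows", "payload": {"rows": [[-0.4, 0, 0, 0, 0, 0, 0], [-0.4, 0, 0, 0, 0, 0, 0], [-0.4, 0, 0, 0, 0, 0, 0], [-0.4, 0, 0, 0, 0, 0, 0], [-0.4, 0, 0, 0, 0, 0, 0]]}}

```text
clock: 16.53
position: [0.5006, -0.0358, 0.239]
orientation: [-3.137, -0.165, 0.006]
wrist_force: [0.1, 0.1, 0.4]
opening: 0.0541
finger_force: 0.0
```

```bash
python3 - <<'E'
from h import *
np.set_printoptions(precision=4,suppress=True)
d=snap('wrist','w7'); plan([.481,.304,.2],np.radians(7.25))
c=np.array([.5024,-.0365]);y=np.radians(6.02);A=np.array([[np.cos(y),np.sin(y)],[-np.sin(y),np.cos(y)]])
q=cloud(d).reshape(-1,3); q=q[~np.isnan(q[:,0])]
l=(q[:,:2]-c)@A.T*1e3
for n,lo,hi in(('tab',.085,.1),('shoulder',.062,.074),('holder',.05,.058),('ledge',.099,.1055)):
    m=(abs(l[:,0])<(45 if n!='ledge' else 70))&(abs(l[:,1])<(20 if n!='ledge' else 85))&(q[:,2]>lo)&(q[:,2]<hi)
    print(n,m.sum(),np.median(q[m,2]),cv2.minAreaRect(l[m].astype(np.float32)))
E
```

```text
t 16.58 pos [ 0.5008 -0.0358  0.2392] yaw 0.1049 tiltz [-0.0034  0.0004 -1.    ] open 0.0575 F [-0.3  0.   1.1] J [-0.17 -0.14  1.72 -0.    1.56  1.29]
local shift mm (first translate) [  16.1 -340.    39.4] turn [-0.04  0.19 -1.24]
tab 257 0.09270660781592038 ((0.37044811248779297, -0.4772224426269531), (9.901148796081543, 23.869497299194336), 89.94718933105469)
shoulder 179 0.06883628733960862 ((0.7176418304443359, -0.5472860336303711), (8.621894836425781, 49.50362777709961), 89.9705581665039)
holder 1388 0.05459561209715186 ((0.11198043823242188, -0.31520843505859375), (73.69208526611328, 31.65511703491211), 0.39685505628585815)
ledge 6395 0.10331916998261503 ((-0.48389434814453125, -0.1395416259765625), (125.37420654296875, 155.52450561523438), 0.05306139960885048)
```

The cassette is home: the tab top reads 0.0927, and the camera reads about 1.3 mm low. Now for the cover.

>>> {"api": "play_rows", "payload": {"rows": [[-0.4, 1.6, -30, 0, 0, 0, 0], [-0.4, 1.6, -34.5, 0, 0, 0, 0], [-0.4, 1.6, -34.5, 0, 0, 0, 0], [-0.4, 1.6, -34.5, 0, 0, 0, 0], [-0.4, 1.6, -34.5, 0, 0, 0, 0]]}}

```text
clock: 17.0
position: [0.4912, 0.1333, 0.2399]
orientation: [3.137, 0.164, -0.003]
wrist_force: [1.3, -0.2, -0.4]
opening: 0.0652
finger_force: 0.0
```

>>> {"api": "play_rows", "payload": {"rows": [[-0.4, 1.6, -34.5, 0, 0, 0, 0], [-0.4, 1.6, -34.5, 0, 0, 0, 0], [-0.4, 1.6, -34.5, 0, 0, 0, 0], [-0.4, 1.6, -34.5, 0, 0, 0, 0], [-0.4, 1.6, -34, 0, 0, 0, -1.2]]}}

```text
clock: 17.42
position: [0.481, 0.3055, 0.2397]
orientation: [3.135, 0.197, -0.003]
wrist_force: [0.4, -0.4, -0.8]
opening: 0.0653
finger_force: 0.0
```

>>> {"api": "play_rows", "payload": {"rows": [[-0.4, 0, 0, 0, 0, 0, 0], [-0.4, 0, 0, 0, 0, 0, 0], [-0.4, 0, 0, 0, 0, 0, 0], [-0.4, 0, 0, 0, 0, 0, 0], [-0.4, 0, 0, 0, 0, 0, 0]]}}

```text
clock: 17.83
position: [0.4821, 0.3027, 0.2405]
orientation: [3.135, 0.195, -0.001]
wrist_force: [0.1, 0.1, -0.6]
opening: 0.0653
finger_force: 0.0
```

```bash
cat > cov.py <<'E'
from h import *
import sys
np.set_printoptions(precision=4,suppress=True)
d=snap('wrist',sys.argv[1]); plan([.481,.304,.1],np.radians(7.25))
q=cloud(d).reshape(-1,3); q=q[~np.isnan(q[:,0])]
mm=(abs(q[:,0]-.481)<.1)&(abs(q[:,1]-.304)<.1)
for lo,hi in((.003,.010),(.024,.034)):
    t=q[mm&(q[:,2]>lo)&(q[:,2]<hi)]; print(len(t),np.median(t[:,2]),cv2.minAreaRect((t[:,:2]*1e3).astype(np.float32)))
cv2.imwrite('pics/cov.png',cv2.resize(d['frame'],(800,600),interpolation=cv2.INTER_CUBIC))
E
python3 cov.py w8
```

```text
t 17.88 pos [0.4822 0.3028 0.2407] yaw 0.1242 tiltz [-0.0007 -0.0003 -1.    ] open 0.0651 F [ 0.8 -0.6  0.3] J [0.47 0.04 1.54 0.   1.56 1.92]
local shift mm (first translate) [ -0.9  -1.4 140.7] turn [ 0.01  0.04 -0.13]
9605 0.004849835799346003 ((481.3622131347656, 304.44378662109375), (115.19051361083984, 147.22525024414062), 7.202930450439453)
500 0.028750942671045304 ((481.14794921875, 304.0384521484375), (60.85322570800781, 10.890789985656738), 7.273004531860352)
```

>>> {"api": "play_rows", "payload": {"rows": [[-0.4, -20, 0, 0, 0, 0, 0], [-0.4, -20, 0, 30, 0, 0, 0], [-0.4, 0, 0, 30, 0, 0, 0], [-0.4, 0, 0, 0, 0, 0, 0], [-0.4, 0, 0, 0, 0, 0, 0]]}}

```text
clock: 18.3
position: [0.4412, 0.2976, 0.1796]
orientation: [3.134, 0.196, -0.006]
wrist_force: [-0.4, -0.1, -0.3]
opening: 0.0654
finger_force: 0.0
```

>>> {"api": "play_rows", "payload": {"rows": [[-0.4, 0, 0, 0, 0, 0, 0], [-0.4, 0, 0, 0, 0, 0, 0], [-0.4, 0, 0, 0, 0, 0, 0]]}}

```text
clock: 18.55
position: [0.4436, 0.2993, 0.1829]
orientation: [-3.134, -0.197, -0.004]
wrist_force: [0.1, 0.0, -0.3]
opening: 0.065
finger_force: 0.0
```

```bash
python3 cov.py w9
```

```text
t 18.6 pos [0.4433 0.2993 0.1826] yaw 0.1256 tiltz [ 0.0017  0.0012 -1.    ] open 0.065 F [ 0.9 -0.4  0.1] J [ 0.5  -0.03  1.72  0.    1.45  1.94]
local shift mm (first translate) [37.8  0.1 82.6] turn [-0.06 -0.11 -0.05]
13608 0.004864566751531768 ((480.8834228515625, 304.1768798828125), (116.25444030761719, 146.53073120117188), 7.243237018585205)
713 0.02877421324772811 ((480.99188232421875, 303.7850341796875), (58.34507751464844, 11.814441680908203), 7.029401779174805)
```

View pics/cov.png

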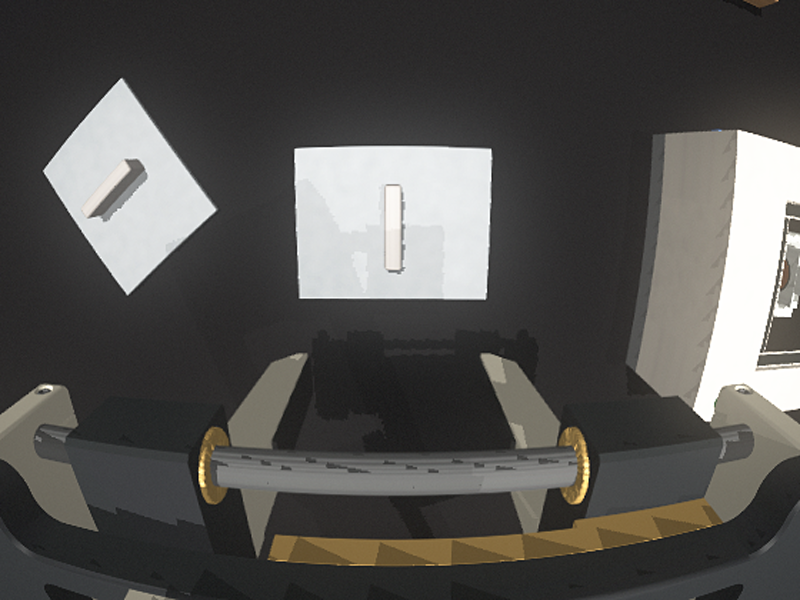

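The cover (295–490 by 147–300) is centred in view with its handle along tool x at (393,228). The other plate is at left, and the measured sizes match. I descend over the handle.

>>> {"api": "play_rows", "payload": {"rows": [[-0.4, 19, -0.3, 15, 0, 0, 0], [-0.4, 19, -0.3, 25, 0, 0, 0], [-0.4, 0, 0, 30, 0, 0, 0], [-0.4, 0, 0, 30, 0, 0, 0], [-0.4, 0, 0, 20, 0, 0, 0]]}}

```text
clock: 19.02
position: [0.4793, 0.3037, 0.0584]
orientation: [3.135, 0.197, -0.004]
wrist_force: [-0.3, -0.1, -0.3]
opening: 0.065
finger_force: 0.0
```

>>> {"api": "play_rows", "payload": {"rows": [[-0.4, 0, 0, 0, 0, 0, 0], [-0.4, 0, 0, 0, 0, 0, 0], [-0.4, 0, 0, 0, 0, 0, 0], [-0.4, 0, 0, 0, 0, 0, 0], [-0.4, 0, 0, 0, 0, 0, 0]]}}

```text
clock: 19.43
position: [0.4812, 0.3051, 0.0632]
orientation: [-3.134, -0.198, -0.004]
wrist_force: [0.3, -0.2, -0.4]
opening: 0.0652
finger_force: 0.0
```

```bash
python3 - <<'E'
from h import *
plan([.481,.3046,.0095],.1262)
E
```

```text
t 19.43 pos [0.4812 0.3051 0.0632] yaw 0.1261 tiltz [ 0.0027  0.0017 -1.    ] open 0.0652 F [ 0.3 -0.2 -0.4] J [0.47 0.17 1.73 0.   1.23 1.92]
local shift mm (first translate) [-0.4  0.5 53.7] turn [-0.08 -0.17 -0.01]
```

>>> {"api": "play_rows", "payload": {"rows": [[-0.4, -0.3, 0.5, 15, 0, -0.1, 0], [-0.4, 0, 0, 15, 0, 0, 0], [-0.4, 0, 0, 10, 0, 0, 0], [-0.4, 0, 0, 5, 0, 0, 0], [-0.4, 0, 0, 0, 0, 0, 0]]}}

```text
clock: 19.85
position: [0.4787, 0.3033, 0.0149]
orientation: [3.135, 0.198, -0.006]
wrist_force: [-0.4, -0.1, 0.1]
opening: 0.0648
finger_force: 0.0
```

>>> {"api": "play_rows", "payload": {"rows": [[-0.4, 0, 0, 0, 0, 0, 0], [-0.4, 0, 0, 0, 0, 0, 0], [-0.4, 0, 0, 0, 0, 0, 0], [-0.4, 0, 0, 0, 0, 0, 0], [-0.4, 0, 0, 0, 0, 0, 0]]}}

```text
clock: 20.27
position: [0.4797, 0.3038, 0.0162]
orientation: [-3.135, -0.198, 0.003]
wrist_force: [0.0, -0.1, 0.4]
opening: 0.0651
finger_force: 0.0
```

```bash
python3 - <<'E'
from h import *
plan([.481,.3046,.0095],.1262)
E
```

```text
t 20.27 pos [0.4797 0.3038 0.0162] yaw 0.1259 tiltz [-1.7e-03  1.0e-04 -1.0e+00] open 0.0651 F [ 0.  -0.1  0.4] J [0.47 0.24 1.76 0.   1.15 1.92]
local shift mm (first translate) [ 1.4 -0.6  6.7] turn [-0.02  0.1  -0.02]
```

>>> {"api": "play_rows", "payload": {"rows": [[-0.4, 1.2, -0.6, 3, 0, 0.08, 0], [-0.4, 0, 0, 3, 0, 0, 0], [0.3, 0, 0, 0, 0, 0, 0], [0.6, 0, 0, 0, 0, 0, 0], [0.6, 0, 0, 0, 0, 0, 0]]}}

```text
clock: 20.68
position: [0.4803, 0.3043, 0.0095]
orientation: [3.135, 0.198, -0.002]
wrist_force: [0.0, 0.8, -1.0]
opening: 0.0498
finger_force: 0.0
```

>>> {"api": "play_rows", "payload": {"rows": [[0.6, 0, 0, 0, 0, 0, 0], [0.6, 0, 0, 0, 0, 0, 0], [0.6, 0, 0, 0, 0, 0, 0], [1, 0, 0, 0, 0, 0, 0], [1, 0, 0, 0, 0, 0, 0]], "newtons": 8}}

```text
clock: 21.1
position: [0.4805, 0.3044, 0.0098]
orientation: [3.135, 0.198, -0.002]
wrist_force: [0.0, -0.8, 0.0]
opening: 0.0164
finger_force: 0.0
```

>>> {"api": "play_rows", "payload": {"rows": [[1, 0, 0, 0, 0, 0, 0], [1, 0, 0, 0, 0, 0, 0], [1, 0, 0, 0, 0, 0, 0], [1, 0, 0, 0, 0, 0, 0]]}}

```text
clock: 21.43
position: [0.4805, 0.3044, 0.0098]
orientation: [3.135, 0.198, -0.002]
wrist_force: [0.7, 0.8, 0.4]
opening: 0.012
finger_force: 8.0
```

```bash
python3 - <<'E'
from h import *
plan([.481,.3046,.0095],.1262)
E
```

```text
t 21.43 pos [0.4805 0.3044 0.0098] yaw 0.1259 tiltz [-1.e-03 -1.e-04 -1.e+00] open 0.012 F [0.7 0.8 0.4] J [0.47 0.25 1.76 0.   1.14 1.92]
local shift mm (first translate) [ 0.6 -0.1  0.3] turn [-0.    0.06 -0.02]
```

>>> {"api": "play_rows", "payload": {"rows": [[1, 0, 0, 0, 0, 0, 0], [1, 0, 0, 0, 0, 0, 0], [1, 0, 0, -3, 0, 0, 0], [1, 0, 0, -6, 0, 0, 0], [1, 0, 0, -10, 0, 0, 0]], "newtons": 45}}

```text
clock: 21.85
position: [0.4794, 0.3038, 0.0281]
orientation: [3.134, 0.198, -0.005]
wrist_force: [-0.4, -0.6, -1.6]
opening: 0.0119
finger_force: 45.0
```

>>> {"api": "play_rows", "payload": {"rows": [[1, 0, 0, -20, 0, 0, 0], [1, 0, 0, -30, 0, 0, 0], [1, 0, 0, -30, 0, 0, 0], [1, 0, 0, -30, 0, 0, 0], [1, 0, 0, -25, 0, 0, 0]]}}

```text
clock: 22.27
position: [0.4811, 0.3046, 0.1673]
orientation: [-3.134, -0.198, -0.002]
wrist_force: [1.2, 0.8, -1.0]
opening: 0.0116
finger_force: 45.0
```

>>> {"api": "play_rows", "payload": {"rows": [[1, 0, 0, -20, 0, 0, 0], [1, 0, 0, -6, 0, 0, 0], [1, 0, 0, 0, 0, 0, 0], [1, 0, 0, 0, 0, 0, 0], [1, 0, 0, 0, 0, 0, 0]]}}

```text
clock: 22.68
position: [0.4796, 0.3039, 0.1877]
orientation: [3.134, 0.198, -0.006]
wrist_force: [-0.2, -1.0, -1.7]
opening: 0.0115
finger_force: 45.0
```

```bash
python3 - <<'E'
from h import *
plan([.5024-.0006,-.0360,.19],np.radians(6.02))
E
```

```text
t 22.68 pos [0.4796 0.3039 0.1877] yaw 0.126 tiltz [-0.0037 -0.0015 -1.    ] open 0.0115 F [-0.2 -1.  -1.7] J [0.47 0.06 1.62 0.   1.47 1.92]
local shift mm (first translate) [-20.7 340.   -1.9] turn [0.06 0.22 1.2 ]
```

>>> {"api": "play_rows", "payload": {"rows": [[1, -1.7, 15, -4, 0, 0, 0], [1, -1.7, 28, 0, 0, 0, 0], [1, -1.7, 31, 0, 0, 0, 0], [1, -1.7, 31, 0, 0, 0, 0], [1, -1.7, 31, 0, 0, 0, 0]]}}

```text
clock: 23.1
position: [0.4882, 0.1664, 0.1922]
orientation: [3.134, 0.199, -0.006]
wrist_force: [0.2, 0.1, -1.3]
opening: 0.0116
finger_force: 45.0
```

>>> {"api": "play_rows", "payload": {"rows": [[1, -1.7, 31, 0, 0, 0, 0.3], [1, -1.7, 31, 0, 0, 0, 0.3], [1, -1.7, 31, 0, 0, 0, 0.3], [1, -1.7, 31, 0, 0, 0, 0.3], [1, -1.7, 31, 0, 0, 0, 0]]}}

```text
clock: 23.52
position: [0.4974, 0.0114, 0.1923]
orientation: [3.137, 0.164, -0.006]
wrist_force: [0.5, 0.3, -1.6]
opening: 0.0114
finger_force: 45.0
```

>>> {"api": "play_rows", "payload": {"rows": [[1, -1.7, 29, 0, 0, 0, 0], [1, -1.7, 20, 0, 0, 0, 0], [1, 0, 0, 0, 0, 0, 0], [1, 0, 0, 0, 0, 0, 0], [1, 0, 0, 0, 0, 0, 0]]}}

```text
clock: 23.93
position: [0.4997, -0.0355, 0.1927]
orientation: [-3.137, -0.164, 0.005]
wrist_force: [0.9, 0.9, -0.3]
opening: 0.0121
finger_force: 45.0
```

>>> {"api": "play_rows", "payload": {"rows": [[1, 0, 0, 0, 0, 0, 0], [1, 0, 0, 0, 0, 0, 0], [1, 0, 0, 0, 0, 0, 0]]}}

```text
clock: 24.18
position: [0.5004, -0.0348, 0.1936]
orientation: [-3.137, -0.167, 0.002]
wrist_force: [-0.1, -0.1, -1.3]
opening: 0.0114
finger_force: 45.0
```

```bash
python3 - <<'E'
from h import *
np.set_printoptions(precision=2,suppress=True)
plan([.5018,-.0359,.15],np.radians(6.02))
d=snap('wrist','w10'); q=cloud(d).reshape(-1,3); q=q[~np.isnan(q[:,0])]; s=d['state']
l=(q-s['position'])@R(s['orientation'])*1000
m=(abs(l[:,0])<70)&(abs(l[:,1])<85)&(abs(l[:,2]-5)<8)&(l[:,0]>10)
t=l[m]; X=np.c_[t[:,:2],np.ones(len(t))]; c=np.linalg.lstsq(X,t[:,2],rcond=None)[0]
r=t[:,2]-X@c; k=abs(r)<1; c=np.linalg.lstsq(X[k],t[k,2],rcond=None)[0]
print(m.sum(),k.sum(),'plate plane slopes',c[:2]*1000,'z0',c[2],t[k].min(0),t[k].max(0))
# plate edges: +x edge angle
tt=t[k]; 
for b in (-50,-25,25,50):
    z=tt[abs(tt[:,1]-b)<3]; print(b,z[:,0].max())
for b in (15,30,45):
    z=tt[abs(tt[:,0]-b)<3]; print('x',b,z[:,1].min(),z[:,1].max())
E
```

```text
t 24.18 pos [ 0.5  -0.03  0.19] yaw 0.1064 tiltz [-0. -0. -1.] open 0.0114 F [-0.1 -0.1 -1.3] J [-0.17 -0.12  1.79 -0.    1.48  1.29]
local shift mm (first translate) [ 1.4  1.3 43.6] turn [-0.01  0.08  0.08]
21122 18559 plate plane slopes [0.89 1.1 ] z0 4.774556346477482 [ 10.   -72.27   3.71] [58.84 73.82  5.93]
-50 58.71564509371891
-25 58.303131411738015
25 58.64917098930451
50 58.359624013473486
x 15 -72.06233498267041 73.57439588675533
x 30 -71.97731642735123 73.6241726031826
x 45 -72.0694350586258 73.57926766004826
```

The plate is level in the grip (slopes about 1 mrad), aligned and centred. I lower it to just over the recess.

>>> {"api": "play_rows", "payload": {"rows": [[1, 1.4, 1.3, 10, 0, 0.05, 0.08], [1, 0, 0, 18, 0, 0, 0], [1, 0, 0, 18, 0, 0, 0], [1, 0, 0, 12, 0, 0, 0], [1, 0, 0, 6, 0, 0, 0]]}}

```text
clock: 24.65
position: [0.5005, -0.0364, 0.127]
orientation: [-3.137, -0.163, 0.006]
wrist_force: [-0.2, -0.4, -2.2]
opening: 0.0118
finger_force: 45.0
```

>>> {"api": "play_rows", "payload": {"rows": [[1, 0, 0, 0, 0, 0, 0], [1, 0, 0, 0, 0, 0, 0], [1, 0, 0, 0, 0, 0, 0], [1, 0, 0, 0, 0, 0, 0], [1, 0, 0, 0, 0, 0, 0]]}}

```text
clock: 25.07
position: [0.5027, -0.0369, 0.1308]
orientation: [3.137, 0.163, 0.002]
wrist_force: [0.1, -0.2, -1.3]
opening: 0.0117
finger_force: 45.0
```

>>> {"api": "play_rows", "payload": {"rows": [[1, 0, 0, 0, 0, 0, 0], [1, 0, 0, 0, 0, 0, 0], [1, 0, 0, 0, 0, 0, 0], [1, 0, 0, 0, 0, 0, 0], [1, 0, 0, 0, 0, 0, 0]]}}

```text
clock: 25.48
position: [0.502, -0.0368, 0.1298]
orientation: [3.137, 0.163, -0.0]
wrist_force: [0.5, 0.7, -1.1]
opening: 0.0115
finger_force: 45.0
```

```bash
python3 - <<'E'
from h import *
plan([.5018,-.0359,.1138],np.radians(6.02))
E
```

```text
t 25.48 pos [ 0.502  -0.0368  0.1298] yaw 0.1036 tiltz [-2.e-04 -1.e-04 -1.e+00] open 0.0115 F [ 0.5  0.7 -1.1] J [-0.17 -0.07  1.86 -0.    1.35  1.29]
local shift mm (first translate) [-0.1 -0.9 16. ] turn [ 0.    0.01 -0.08]
```

>>> {"api": "play_rows", "payload": {"rows": [[1, -0.1, -0.9, 2, 0, 0, -0.08], [1, 0, 0, 3, 0, 0, 0], [1, 0, 0, 3, 0, 0, 0], [1, 0, 0, 2, 0, 0, 0], [1, 0, 0, 2, 0, 0, 0]]}}

```text
clock: 25.9
position: [0.5015, -0.0358, 0.1172]
orientation: [-3.137, -0.165, 0.001]
wrist_force: [-0.2, 0.6, -1.1]
opening: 0.0117
finger_force: 45.0
```

>>> {"api": "play_rows", "payload": {"rows": [[1, 0, 0, 0, 0, 0, 0], [1, 0, 0, 0, 0, 0, 0], [1, 0, 0, 0, 0, 0, 0], [1, 0, 0, 0, 0, 0, 0], [1, 0, 0, 0, 0, 0, 0]]}}

```text
clock: 26.32
position: [0.5019, -0.0359, 0.1179]
orientation: [3.137, 0.165, 0.0]
wrist_force: [0.4, -0.2, -1.2]
opening: 0.0116
finger_force: 45.0
```

>>> {"api": "play_rows", "payload": {"rows": [[1, 0, 0, 1, 0, 0, 0], [1, 0, 0, 1, 0, 0, 0], [1, 0, 0, 0.5, 0, 0, 0], [1, 0, 0, 0, 0, 0, 0], [1, 0, 0, 0, 0, 0, 0]]}}

```text
clock: 26.73
position: [0.5017, -0.0359, 0.1152]
orientation: [3.137, 0.165, -0.001]
wrist_force: [-0.6, 0.2, -1.9]
opening: 0.012
finger_force: 45.0
```

>>> {"api": "play_rows", "payload": {"rows": [[1, 0, 0, 0, 0, 0, 0], [1, 0, 0, 0, 0, 0, 0], [1, 0, 0, 0, 0, 0, 0], [1, 0, 0, 0, 0, 0, 0]]}}

```text
clock: 27.07
position: [0.5018, -0.0359, 0.1153]
orientation: [3.137, 0.165, -0.0]
wrist_force: [-0.0, -0.4, -1.9]
opening: 0.0117
finger_force: 45.0
```

```bash
python3 - <<'E'
from h import *
plan([.5018,-.0359,.1138],np.radians(6.02))
E
```

```text
t 27.07 pos [ 0.5018 -0.0359  0.1153] yaw 0.105 tiltz [-1.e-04 -1.e-04 -1.e+00] open 0.0117 F [-0.  -0.4 -1.9] J [-0.17 -0.06  1.87 -0.    1.33  1.29]
local shift mm (first translate) [0.  0.  1.5] turn [ 0.    0.01 -0.  ]
```

Underside is now at about 105.5 mm, inside the recess and free of contact. I lower the last 1.5 mm in small steps.

>>> {"api": "play_rows", "payload": {"rows": [[1, 0, 0, 0.5, 0, 0, 0], [1, 0, 0, 0.4, 0, 0, 0], [1, 0, 0, 0, 0, 0, 0], [1, 0, 0, 0, 0, 0, 0], [1, 0, 0, 0, 0, 0, 0]]}}

```text
clock: 27.48
position: [0.5017, -0.0359, 0.1143]
orientation: [3.137, 0.165, -0.0]
wrist_force: [-0.4, -0.3, -2.7]
opening: 0.0117
finger_force: 45.0
```

>>> {"api": "play_rows", "payload": {"rows": [[1, 0, 0, 0.4, 0, 0, 0], [1, 0, 0, 0, 0, 0, 0], [1, 0, 0, 0, 0, 0, 0]]}}

```text
clock: 27.73
position: [0.5017, -0.0359, 0.1139]
orientation: [3.137, 0.165, -0.0]
wrist_force: [-0.3, -0.6, -1.2]
opening: 0.0116
finger_force: 45.0
```

>>> {"api": "play_rows", "payload": {"rows": [[1, 0, 0, 0.4, 0, 0, 0], [1, 0, 0, 0, 0, 0, 0], [1, 0, 0, 0, 0, 0, 0]]}}

```text
clock: 27.98
position: [0.5018, -0.0359, 0.1137]
orientation: [3.137, 0.165, -0.0]
wrist_force: [-0.5, 0.5, 2.1]
opening: 0.0113
finger_force: 45.0
```

>>> {"api": "play_rows", "payload": {"rows": [[1, 0, 0, 0.4, 0, 0, 0], [1, 0, 0, 0, 0, 0, 0], [1, 0, 0, 0, 0, 0, 0]]}}

```text
clock: 28.23
position: [0.5018, -0.0359, 0.1137]
orientation: [3.137, 0.165, -0.0]
wrist_force: [-3.8, 1.0, 6.3]
opening: 0.0117
finger_force: 45.0
```

Seated at the expected height. Relieve, release, retreat.

>>> {"api": "play_rows", "payload": {"rows": [[1, 0, 0, -0.5, 0, 0, 0], [1, 0, 0, 0, 0, 0, 0], [0.5, 0, 0, 0, 0, 0, 0], [0.5, 0, 0, 0, 0, 0, 0], [0.5, 0, 0, 0, 0, 0, 0]]}}

```text
clock: 28.65
position: [0.5018, -0.0359, 0.1136]
orientation: [3.137, 0.165, -0.0]
wrist_force: [0.3, -0.3, -0.4]
opening: 0.0228
finger_force: 0.0
```

>>> {"api": "play_rows", "payload": {"rows": [[0.2, 0, 0, 0, 0, 0, 0], [0.2, 0, 0, 0, 0, 0, 0], [0.2, 0, 0, -3, 0, 0, 0], [0.2, 0, 0, -10, 0, 0, 0], [0.2, 0, 0, -20, 0, 0, 0]]}}

```text
clock: 29.07
position: [0.5, -0.0356, 0.1451]
orientation: [-3.136, -0.165, 0.007]
wrist_force: [-0.2, -0.5, 0.6]
opening: 0.0374
finger_force: 0.0
```

>>> {"api": "play_rows", "payload": {"rows": [[0, 0, 0, -30, 0, 0, 0], [0, 0, 0, -35, 0, 0, 0], [0, 0, 0, -35, 0, 0, 0], [0, 0, 0, -20, 0, 0, 0], [0, 0, 0, 0, 0, 0, 0]]}}

```text
clock: 29.48
position: [0.5045, -0.0363, 0.2741]
orientation: [3.135, 0.165, 0.016]
wrist_force: [1.1, -0.3, 0.9]
opening: 0.0468
finger_force: 0.0
```

>>> {"api": "play_rows", "payload": {"rows": [[0, 0, 0, 0, 0, 0, 0], [0, 0, 0, 0, 0, 0, 0], [0, 0, 0, 0, 0, 0, 0], [0, 0, 0, 0, 0, 0, 0], [0, 0, 0, 0, 0, 0, 0]]}}

```text
clock: 29.9
position: [0.5011, -0.0358, 0.2653]
orientation: [-3.137, -0.165, 0.004]
wrist_force: [0.6, 0.2, 0.0]
opening: 0.0465
finger_force: 0.0
```

```bash
python3 - <<'E'
from h import *
np.set_printoptions(precision=2,suppress=True)
plan([.5,0,.3],0)
d=snap('wrist','w11'); q=cloud(d).reshape(-1,3); q=q[~np.isnan(q[:,0])]
c=np.array([.5024,-.0365]);y=np.radians(6.02);A=np.array([[np.cos(y),np.sin(y)],[-np.sin(y),np.cos(y)]])
l=np.c_[(q[:,:2]-c)@A.T,q[:,2]]*1e3
def fit(m,n):
    t=l[m];X=np.c_[t[:,:2],np.ones(len(t))];w=np.linalg.lstsq(X,t[:,2],rcond=None)[0];print(n,len(t),'slope mrad',w[:2]*1e3,'z0',w[2])
i=(abs(l[:,0])<54)&(abs(l[:,1])<68)&(abs(l[:,2]-109)<4); fit(i,'plate')
o=((abs(l[:,0])>66)|(abs(l[:,1])>81))&(abs(l[:,0])<98)&(abs(l[:,1])<128)&(abs(l[:,2]-109)<4); fit(o,'top')
cv2.imwrite('pics/end.png',cv2.resize(d['frame'][40:340,80:480],(800,600),interpolation=cv2.INTER_CUBIC))
E
```

```text
t 29.9 pos [ 0.5  -0.04  0.27] yaw 0.1049 tiltz [-0.  0. -1.] open 0.0465 F [0.6 0.2 0. ] J [-0.17 -0.15  1.68 -0.    1.61  1.29]
local shift mm (first translate) [  2.5 -35.7 -34.7] turn [-0.03  0.15  6.01]
plate 12613 slope mrad [-0.31  0.8 ] z0 108.8820879635266
top 21963 slope mrad [-0.01  0.96] z0 108.8768258689487
```

View pics/end.png

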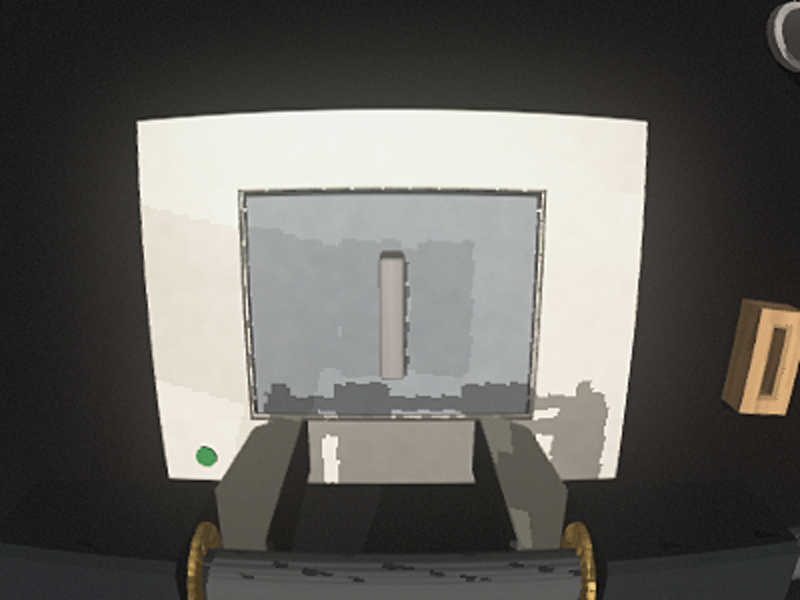

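The cover (240–545 by 190–415) sits flush in the recess with an even gap, level with the instrument's top, and the stand at (765,355) is empty.

```bash
python3 -c "
from workcell import order
print(order.close_job())"
```

```text
the job is handed in; nothing more can be done
None
```

The filter is fully home in the holder slot, the cover sits flat and flush in the recess, everything has been let go of, and the job is handed in at about 30 s (limit 64 s).

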